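# Put the forehead thermometer away in its case

### The job

The shift is over: take the thermometer out of its sloping desk cradle, from under the lamp arm, with a light grip, lay it gently flat on the floor of the open case, screen up, and then close the lid fully without pressing hard or letting it slam. The thermometer is delicate, so do not squeeze it hard, drop it or press it down hard; leave the telephone handset and everything else on the desk where they are.

Things in the scene. Friction and masses are not known exactly. Their poses are not given: they have to be found in the camera images.
- thermometer: White handheld thermometer, 155 long (x), 30 thick (z), 160 g: square handle 46 wide (y) from x -77.5 to +50, and at +x a round head, diameter 57, centred at x +49, with a lens; screen and one button on the upper face. Origin: middle of its underside; z out of the screen. Starts on its back on a cradle's 32 degree slope, head uppermost. Bears a squeeze of 45 N by each finger, a push of 20 N.
- thermo_grip (a point): Good place to grip the thermometer: on the middle of the handle, 10 towards the button end from the origin and 22 above the underside, axes as the thermometer's; the fingers close on the handle's two sides, 46 apart along y.
- cradle: Fixed grey desk cradle that holds the thermometer: base from x -70 to +95, 85 wide (y), origin under it. A sloping spine 28 wide (narrower than the thermometer) rises at 32 degrees towards +x; at the foot of the slope a stop and two cheeks, 36 long, stand 12 above the spine.
- lamp_tip (a point): Underside of the free end of the cradle's lamp arm, 200 above the desk. The level arm, 20 wide and 14 thick, runs from here 91 towards the cradle's +x to a post at the back: it bars the way straight down onto the thermometer, but the way square to the slope is free. Lift the thermometer off square by 20 to 40, then draw it out towards the cradle's -x.
- phone_cradle: Second fixed cradle, of the same form, with its own lamp arm, that holds the telephone handset; origin as the first's.
- phone: White cordless telephone handset, straight bar 155 x 48 x 28 with a keypad of twelve keys, on the second cradle; leave it. Origin: middle of its underside.
- case: Fixed grey storage case, open on top: outside 150 (x) by 220 (y) by 65 high, walls 6. Origin under its middle; the lid is hinged along the +x rim. The thermometer fits with its length along the case's y.
- case_floor (a point): Centre of the case's inner floor, 20 above the case's underside; axes as the case's. Inside: 138 (x) by 208 (y), 45 deep. The floor is a sprung black panel that gives up to 8 under a load (about 2.5 N per mm).
- lid (a joint): Angle of the case's lid: 0 closed, 1.57 standing upright, up to 1.9 leaning back. Flat plate 150 from hinge to front edge, 220 wide, 8 thick, with a 9 mm tab on the middle of the front edge. Stiff hinge: it stays where it is left; about 1.5 to 3 N at the edge swings it. Starts open, 1.55 to 1.8. Bears a press of 45 N.
- lid_hinge (a point): Middle of the lid's hinge line, at the case's +x rim, 65.5 above the case's underside; the lid's lower face starts here. x and y axes as the lid's: its plate runs along its own -x, its outer face is at +8 along its own z.
- lid_edge (a point): Middle of the lid's front edge, on its outer (upper when closed) face, 150 from the hinge.
- mouse: Black computer mouse, 95 x 58 x 30; leave it.
- stapler: Black stapler, 140 x 34 x 60; leave it.
- tape: Lying roll of tape, diameter 100, 48 high; leave it.
- mug: White mug, diameter 80, 95 high; leave it.
- sanitizer: Clear bottle, diameter 64, 160 high; leave it.
- modem: White stick modem, 115 x 35 x 14; leave it.

How it is judged:
By the outcome, as a careful person would: the job done as asked, in the order asked, and still so for the second after the job is handed in, with the robot touching nothing.
It also fails if it takes over 72 s, if anything falls off the work surface, if the arm or the gripper's body presses on something with over 40 N, if the wrist force passes 120 N, or if a joint passes its speed limit or range.

### The arm

A 7-joint arm with a two-finger parallel gripper is mounted at the origin on the work surface. World frame = base frame: x ahead of the robot, y to its left, z up, the work surface at z = 0. Lengths are in m, angles in rad, forces in N, time in s.
With the tool pointing down it reaches from about 0.425 to 1.025 m from the base axis. Payload 9.4 kg.
Tool frame: the origin (TCP) lies on the centre line of the jaws, within the pads' length; the fingertips stand 17 mm ahead of it and the grasp point (between the pads) lies 2 mm behind it; z points along the fingers, y is the line along which they close (so a half turn about z gives the same grasp; the last joint's range is limited). The gripper opens to 85 mm and grips with 20 to 120 N. Pads are 22 mm wide; open, the fingers measure 114 mm over their backs; the gripper's body (76 mm by 85 mm) begins 54 mm behind the grasp point. The pads swing forward as they close: fully open they stand 13 mm farther back than shut.
Start: joints at [1.131, 0.599, -0.003, 1.599, 0.002, 0.943, -0.08], TCP at [0.257, -0.678, 0.248] pointing down, gripper open.
Joint ranges: [-2.57, 2.57], [-0.35, 1.97], [-1.29, 1.29], [0.11, 2.56], [-1.05, 4.19], [0.11, 1.86], [-2.63, 2.63]. Speed limits (rad/s): [2.22, 2.22, 3.01, 3.01, 3.14, 3.14, 3.14].

### API

Orientations are given as a 3x3 rotation matrix whose columns are the frame's x, y, z axes.
In Python, from rig import r, cams, close_job gives the robot as it stands. The module is installed in compiled form; this text tells all that it offers.
- The arm moves only by the tool send_rows, never from a script. Its argument "steps" is a list of rows, each a list of 7 numbers: the shift along the tool's x, y, z each as a share of 0.5 m, from -1 to 1, then the turn, a rotation vector about the tool's x, y, z each as a share of 30 degrees, from -1 to 1, then the opening, from -1 (shut) to 1 (fully open). A call has 1 to 10 rows; each row is the pose to reach, as a shift and turn from the pose commanded when the call began, along the tool's axes at that moment; what a row does not reach only later rows make up. A row lasts 1/10 s, in which the tool goes at most 50 mm and 8.59 degrees, less where a joint would pass 70% of its speed; a pose out of reach is approached as far as the arm can. A call with a number of a shift or a turn outside -1 to 1 is refused whole. A call with a gripper value outside its range is refused whole. The fingers move at their own pace and stop on an object; "grip_force" is the grip in N (left out, the last holds). Time passes only in rows, so rows that repeat a pose let the fingers close. It gives the time, the measured TCP pose, the force, the opening and the grip force at its end, in the units of the state.
- r.sense(): the state, without advancing time (a new reading comes with each control period).
- cams.snapshot(name): name is "side" or "top"; returns a dict with "color" (384x512x3 uint8, red, green, blue), "camera_matrix" (3x3 intrinsics, pixels), "k1" (the pictures are not rectified: a ray, as slopes to the right and down, at radius r is drawn at 1 + k1 r^2 times it, then the intrinsics apply), "view" (4x4, takes a point from world to camera coordinates). Camera axes: x right, y up, looking along -z (the intrinsics and any distortion apply to the point x, -y, -z); pixel columns grow to the right and rows downward; lengths in m; the calibration is good to about 2 mm. A picture is of the moment at which its call begins. There is no depth.
- close_job(): hands the job in; it is judged then, once.
The state is a dict: "clock": time; "joint_positions": joint angles; "dq": joint speeds; "effort": joint torques, N m; "tool_pos": TCP position; "eef_rot": TCP orientation; "ft_force": force on the tool from outside, world axes, zero at the start; "moment": the same for the moment, N m; "finger_gap": opening from 0.0 (shut) to 1.0 (fully open); "grip_force": force on a finger pad.
Only numpy, scipy, OpenCV 4.12 (cv2) and the standard library are available. Lean on these libraries where they do the work, as an engineer would, in place of code of your own. Each camera call takes 0.05 s, during which the arm holds its last target. There are 200 camera calls.

## Working session

There is one attempt and no reset: what is moved stays moved. The work goes in short steps, Python scripts to look and compute and a tool call to move; the robot and the scene stay as the last step left them, time stands still between calls to the robot, and variables do not carry over. Pictures are saved under pics/ and viewed, at most 12 in all, crops included, and the job is handed in when it is done.

Besides the shell and the picture viewer there is one more tool, called after ">>>" as a command line: name --pt "numbers of a row" for each row, then --argument value for the rest. send_rows: Moves the arm, as the interface text tells. Its arguments: {"type":"object","properties":{"steps":{"type":"array","items":{"type":"array","items":{"type":"number","minimum":-1,"maximum":1}}},"grip_force":{"type":"number"}},"required":["steps"]}

```bash
mkdir -p pics; python3 - <<'E'
from rig import r,cams
import cv2,numpy as np,pickle
print({k:np.round(v,3).tolist() for k,v in r.sense().items()})
for n in("side","top"):
    s=cams.snapshot(n); pickle.dump(s,open(n+"0.pkl","wb"))
    cv2.imwrite(f"pics/{n}0.png",cv2.resize(s["color"][:,:,::-1],(800,600),interpolation=cv2.INTER_CUBIC))
    print(n,s["camera_matrix"].tolist(),s["k1"],np.round(s["view"],4).tolist())
E
```

```text
{'clock': 0.0, 'joint_positions': [1.131, 0.6, -0.003, 1.6, 0.002, 0.943, -0.08], 'dq': [-0.001, -0.001, -0.001, -0.001, -0.002, 0.0, -0.001], 'effort': [-0.0, -77.645, 1.565, -25.801, 0.012, 0.009, -0.0], 'tool_pos': [0.257, -0.677, 0.247], 'eef_rot': [[0.935, 0.355, -0.001], [0.355, -0.935, 0.001], [-0.0, -0.002, -1.0]], 'ft_force': [0.544, 1.069, -0.321], 'moment': [-0.031, -0.035, -0.003], 'grip_force': 0.0, 'finger_gap': 0.999}
side [[444.9381977875425, 0.0, 250.85776962763296], [0.0, 444.9381977875425, 190.76239354383938], [0.0, 0.0, 1.0]] -0.08628423097551313 [[-0.9999, 0.0094, -0.0104, 0.512], [-0.0138, -0.7658, 0.6429, -0.0736], [-0.0019, 0.643, 0.7659, -1.5495], [0.0, 0.0, 0.0, 1.0]]
top [[485.1342106260573, 0.0, 259.4673972076024], [0.0, 485.1342106260573, 185.5136962404386], [0.0, 0.0, 1.0]] -0.19691704702878843 [[0.0129, -0.9999, -0.0024, -0.0142], [0.994, 0.0126, 0.1089, -0.5318], [-0.1088, -0.0038, 0.9941, -1.5596], [0.0, 0.0, 0.0, 1.0]]
```

View pics/side0.png

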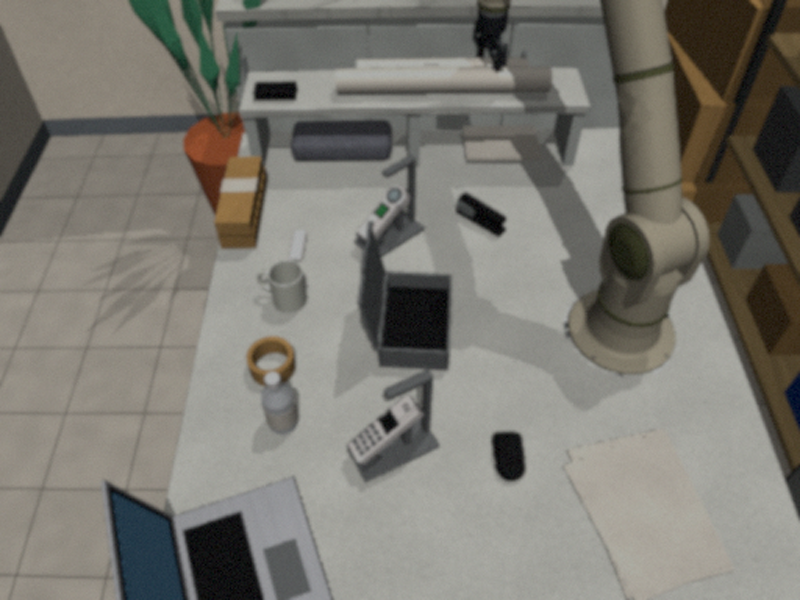

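View pics/top0.png

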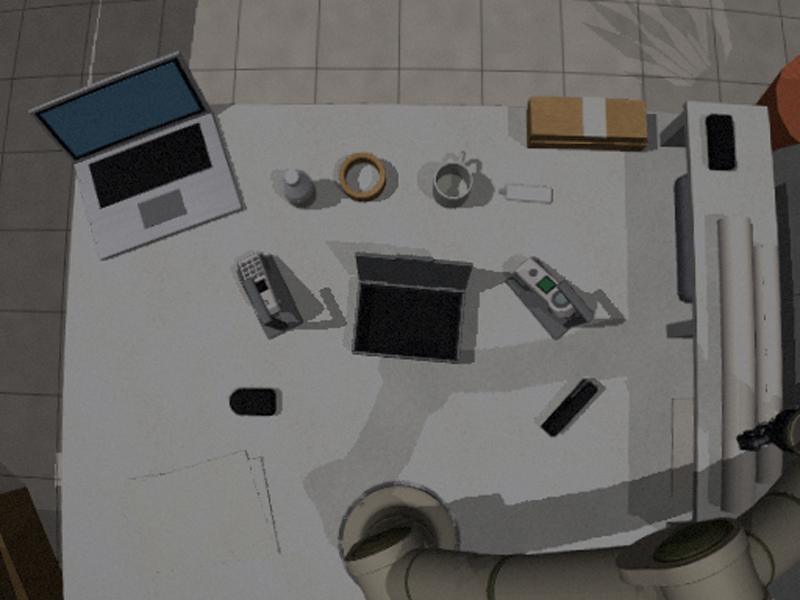

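Top view: the thermometer is near (545,290), its head pointing lower right. The case rim is near (410,310), with the lid open along its upper edge. Side view: thermometer near (385,215), case near (415,320). Next I'll zoom in for exact corners.

```bash
cat > h.py <<'E'
import numpy as np,cv2,pickle
def ray(s,u,v):
    K=s["camera_matrix"];k=s["k1"]
    p=cv2.undistortPoints(np.array([[[u,v]]],float),K,np.array([k,0,0,0,0.]))[0,0]
    V=np.array(s["view"]);R=V[:3,:3];t=V[:3,3]
    d=R.T@np.array([p[0],-p[1],-1]);return -R.T@t,d/np.linalg.norm(d)
def onz(s,u,v,z):
    c,d=ray(s,u,v);return c+d*(z-c[2])/d[2]
def tri(s1,p1,s2,p2):
    c1,d1=ray(s1,*p1);c2,d2=ray(s2,*p2)
    a=np.linalg.lstsq(np.stack([d1,-d2],1),c2-c1,rcond=None)[0]
    A=c1+a[0]*d1;B=c2+a[1]*d2;return (A+B)/2,np.linalg.norm(A-B)
def proj(s,P):
    V=np.array(s["view"]);q=V[:3,:3]@np.array(P)+V[:3,3]
    x,y=q[0]/-q[2],-q[1]/-q[2];f=1+s["k1"]*(x*x+y*y);K=s["camera_matrix"]
    return K[0][0]*x*f+K[0][2],K[1][1]*y*f+K[1][2]
def panel(s,x0,y0,w,h,k):
    c=s["color"][y0:y0+h,x0:x0+w,::-1]
    c=(255*(c/255.)**.6).astype('u1')
    c=cv2.resize(c,None,fx=k,fy=k,interpolation=cv2.INTER_CUBIC)
    for i in range(x0-x0%10+10,x0+w,10):
        cv2.line(c,((i-x0)*k,0),((i-x0)*k,5),(0,0,255),1);cv2.putText(c,str(i),((i-x0)*k-8,15),0,.35,(0,0,255))
    for i in range(y0-y0%10+10,y0+h,10):
        cv2.line(c,(0,(i-y0)*k),(5,(i-y0)*k),(0,0,255),1);cv2.putText(c,str(i),(6,(i-y0)*k+4),0,.35,(0,0,255))
    return c
def load(n): return pickle.load(open(n+".pkl","rb"))
E
python3 - <<'E'
from h import *
S,T=load("side0"),load("top0")
cv2.imwrite("pics/a.png",np.hstack([panel(T,318,155,80,66,5),panel(S,222,95,55,66,5)]))
cv2.imwrite("pics/b.png",np.hstack([panel(T,220,157,88,80,4),panel(S,222,138,75,80,4)]))
E
```

```text
(no output)
```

View pics/a.png

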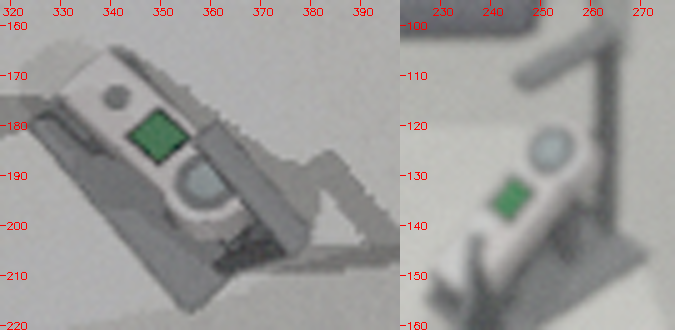

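View pics/b.png

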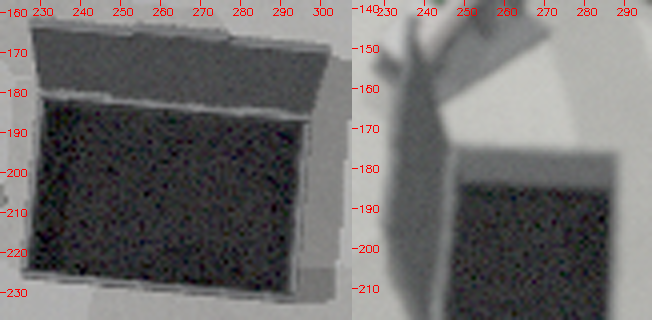

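Crops: in the top view, green screen ≈(350,182), button ≈(341,174), lens ≈(359,191), lamp arm from (361,181) to (378,205) and base edge (324,180)-(354,217). In the side view, screen ≈(244,135), lens ≈(252,125). Case rim in the top view: (226,226), (294,232), (297,187), (230,181), with the lid top edge from (228,164) to (302,169).

```bash
python3 - <<'E'
from h import *
np.set_printoptions(precision=4,suppress=True)
S,T=load("side0"),load("top0")
def green(s,b):
    c=s["color"].astype(int);m=(c[...,1]>c[...,0]*1.3)&(c[...,1]>c[...,2]*1.2)&(c[...,1]>40)
    k=np.zeros_like(m);k[b[1]:b[3],b[0]:b[2]]=1;y,x=np.nonzero(m&k);return x.mean(),y.mean(),len(x)
gt=green(T,(335,165,370,200));gs=green(S,(230,120,262,155));print(gt,gs)
scr=tri(T,gt[:2],S,gs[:2]);lens=tri(T,(358.8,190.8),S,(252.3,125))
print("scr",scr,"lens",lens)
d=lens[0]-scr[0];print("yaw",np.degrees(np.arctan2(d[1],d[0])),"slope",np.degrees(np.arctan2(d[2],np.hypot(*d[:2]))),np.linalg.norm(d))
B=[onz(T,*p,0.) for p in [(324,180.5),(354.5,217)]];print("base edge",B,np.linalg.norm(B[1]-B[0]),np.degrees(np.arctan2(*(B[1]-B[0])[[1,0]])))
b=onz(T,341,174,scr[0][2]-.02);print("button",b)
tip=[onz(T,*p,.214) for p in [(358,182.5),(362.5,179),(375,208),(379.5,203.5)]];print("arm top",tip)
R=[onz(T,*p,.065) for p in [(226,226),(294,232.3),(297,187),(229.5,181)]];print("rim",R)
R=np.array(R);print("size",np.linalg.norm(R-np.roll(R,-1,0),axis=1),"c",R.mean(0))
E
```

```text
(np.float64(349.2413793103448), np.float64(181.75862068965517), 58) (np.float64(243.84848484848484), np.float64(134.15151515151516), 33)
scr (array([ 0.5363, -0.288 ,  0.1106]), np.float64(0.004162254807179371)) lens (array([ 0.5052, -0.3135,  0.1327]), np.float64(0.005761030402434912))
yaw -140.66235998018556 slope 28.79709669937632 0.04586302797296131
base edge [array([ 0.5548, -0.2231,  0.    ]), array([ 0.4335, -0.3258,  0.    ])] 0.15892240008550465 -139.76730423409833
button [ 0.5652 -0.2657  0.0906]
arm top [array([ 0.5242, -0.2952,  0.214 ]), array([ 0.5347, -0.3087,  0.214 ]), array([ 0.4502, -0.345 ,  0.214 ]), array([ 0.4634, -0.3585,  0.214 ])]
rim [array([0.3972, 0.0972, 0.065 ]), array([ 0.38 , -0.119,  0.065]), array([ 0.5248, -0.1277,  0.065 ]), array([0.5414, 0.0888, 0.065 ])]
size [0.2169 0.145  0.2171 0.1444] c [ 0.4609 -0.0152  0.065 ]
```

```bash
cat >> h.py <<'E'
from scipy.spatial.transform import Rotation as Ro
def delta(st,P,R):
    R0=np.array(st["eef_rot"]);s=R0.T@(np.array(P)-st["tool_pos"])/.5
    w=Ro.from_matrix(R0.T@R).as_rotvec(degrees=True)
    n=max(np.linalg.norm(s)*10,np.linalg.norm(w)/8.59)
    return np.round(s,3).tolist(),np.round(w/30,3).tolist(),"rows>=%.1f"%n
yaw=np.radians(-140.7);sl=np.radians(32)
u=np.array([np.cos(yaw),np.sin(yaw),0]);Z=np.array([0,0,1.])
a=u*np.cos(sl)+Z*np.sin(sl);n=-u*np.sin(sl)+Z*np.cos(sl);y=np.cross(n,a)
RG=np.stack([-a,y,-n],1)   # grasp tool orientation
E
python3 - <<'E'
from h import *
from rig import r
np.set_printoptions(precision=4,suppress=True)
S,T=load("side0"),load("top0")
st=r.sense();print(RG)
for off in(0,.5):
  m=lambda p:(p[0]-off,p[1]-off)
  lens,e=tri(T,m((358.8,190.8)),S,m((252.3,125)))
  end=onz(T,*m((335.5,168.8)),.066);dv=end-lens
  print(off,"lens",lens,e,"end",end,"along",dv@u,"(exp -.107) lat",dv@y)
  be=onz(T,*m((324,180.5)),0);be2=onz(T,*m((354.5,217)),0)
  print(" lateral of lens from base edge",(lens-be)@y,(lens-be2)@y, "end",(end-be)@y,"base back end along from lens",(be2-lens)@u)
  G=lens-.059*a-.008*n;print(" grip",G)
  t=[onz(T,*m(p),.214) for p in [(358,182.5),(362.5,179)]]
  tip=(t[0]+t[1])/2-[0,0,.014];print(" tip rel lens: along",(tip-lens)@u,"lat",(tip-lens)@y,"grip->tip in slope frame",(tip-G)@a,(tip-G)@n)
R=np.array([onz(T,*p,.065) for p in [(226,226),(294,232.3),(297,187),(229.5,181)]]);
e=[onz(T,*p,.215) for p in[(228,164.5),(302,169)]];print("lid edge@z.215",e)
E
```

```text
[[ 0.6563  0.6334 -0.4101]
 [ 0.5371 -0.7738 -0.3356]
 [-0.5299  0.     -0.848 ]]
0 lens [ 0.5052 -0.3135  0.1327] 0.005761030402434912 end [ 0.5853 -0.252   0.066 ] along -0.10087087280149067 (exp -.107) lat 0.00308971880748707
 lateral of lens from base edge 0.03854794115355081 0.03596101931530327 end 0.04163765996103788 base back end along from lens 0.06333395098408055
 grip [ 0.5407 -0.2845  0.0947]
 tip rel lens: along -0.02604584605332603 lat 0.006377546720209688 grip->tip in slope frame 0.07255293231636112 0.07883981850682964
0.5 lens [ 0.5067 -0.3111  0.1373] 0.004976041783955234 end [ 0.5869 -0.2504  0.066 ] along -0.10047993440944465 (exp -.107) lat 0.003802551467016521
 lateral of lens from base edge 0.037847743877410675 0.03527055783247564 end 0.0416502953444272 base back end along from lens 0.06364015993325077
 grip [ 0.5421 -0.2821  0.0992]
 tip rel lens: along -0.025439679380321177 lat 0.007107205632913148 grip->tip in slope frame 0.0706569823243732 0.07466177931566775
lid edge@z.215 [array([0.5719, 0.0842, 0.215 ]), array([ 0.5614, -0.1309,  0.215 ])]
```

```bash
python3 - <<'E'
from h import *
from rig import r
g=np.array([.5415,-.288,.097]);P=g+.28*n;print(P,delta(r.sense(),P,RG))
E
```

```text
[ 0.65632039 -0.1940206   0.33445347] ([1.089, -0.621, -0.173], [-0.175, -1.058, -0.6], 'rows>=12.7')
```

>>> send_rows --pt "0.05 0 -0.2 0 0 0 1" --pt "0.15 -0.08 -0.25 -0.03 -0.15 -0.1 1" --pt "0.25 -0.15 -0.25 -0.06 -0.3 -0.2 1" --pt "0.35 -0.2 -0.25 -0.08 -0.45 -0.3 1" --pt "0.45 -0.27 -0.25 -0.1 -0.6 -0.4 1" --pt "0.55 -0.35 -0.25 -0.12 -0.75 -0.5 1" --pt "0.65 -0.42 -0.24 -0.15 -0.85 -0.55 1" --pt "0.75 -0.48 -0.22 -0.17 -0.95 -0.6 1" --pt "0.85 -0.55 -0.2 -0.17 -1 -0.6 1" --pt "0.95 -0.6 -0.18 -0.17 -1 -0.6 1"

```text
clock: 1.1
tool_pos: [0.5216, -0.323, 0.3532]
eef_rot: [[0.668, 0.635, -0.389], [0.547, -0.773, -0.323], [-0.506, 0.003, -0.863]]
ft_force: [1.1, -0.2, 0.7]
finger_gap: 1.002
grip_force: 0.0
```

```bash
python3 - <<'E'
from h import *
from rig import r
g=np.array([.5415,-.288,.097]);st=r.sense();P=g+.15*n;print(st["tool_pos"],st["joint_positions"],P,delta(st,P,RG))
E
```

```text
[ 0.52157679 -0.32303686  0.35315651] [ 2.51417830e-01  4.86968880e-01 -6.84835019e-04  1.64434893e+00
  4.31952844e-01  1.36214387e+00 -7.99860689e-01] [ 0.60301093 -0.23765389  0.22420721] ([0.332, -0.029, 0.104], [0.006, -0.054, 0.0], 'rows>=3.5')
```

>>> send_rows --pt "0.1 -0.01 0 0 -0.05 0 1" --pt "0.2 -0.02 0 0 -0.05 0 1" --pt "0.3 -0.03 0 0 -0.05 0 1" --pt "0.332 -0.029 0.05 0.006 -0.054 0 1" --pt "0.332 -0.029 0.104 0.006 -0.054 0 1" --pt "0.332 -0.029 0.104 0.006 -0.054 0 1" --pt "0.332 -0.029 0.104 0.006 -0.054 0 1"

```text
clock: 1.8
tool_pos: [0.6019, -0.2413, 0.2254]
eef_rot: [[0.658, 0.631, -0.41], [0.535, -0.776, -0.335], [-0.529, 0.001, -0.848]]
ft_force: [-0.5, -0.1, 0.7]
finger_gap: 1.001
grip_force: 0.0
```

```bash
python3 - <<'E'
from h import *
from rig import r,cams
S,T=cams.snapshot("side"),cams.snapshot("top")
g=np.array([.5415,-.288,.097]);st=r.sense();P=g+.05*n;print(st["tool_pos"],P,delta(st,P,RG), proj(T,st["tool_pos"]),proj(S,st["tool_pos"]),proj(T,g),proj(S,g))
cv2.imwrite("pics/c.png",np.hstack([panel(T,310,140,80,80,5),panel(S,205,75,78,80,5)]))
E
```

```text
[ 0.60279223 -0.24111579  0.22660517] [ 0.56200364 -0.27121796  0.1394024 ] ([0.006, -0.005, 0.202], [0.002, -0.006, -0.006], 'rows>=2.0') (np.float64(340.1646972919836), np.float64(154.86102524312662)) (np.float64(223.24789433472597), np.float64(118.81411434908641)) (np.float64(348.3638507132572), np.float64(181.2896960966354)) (np.float64(241.99683319952902), np.float64(136.78187325112447))
```

View pics/c.png

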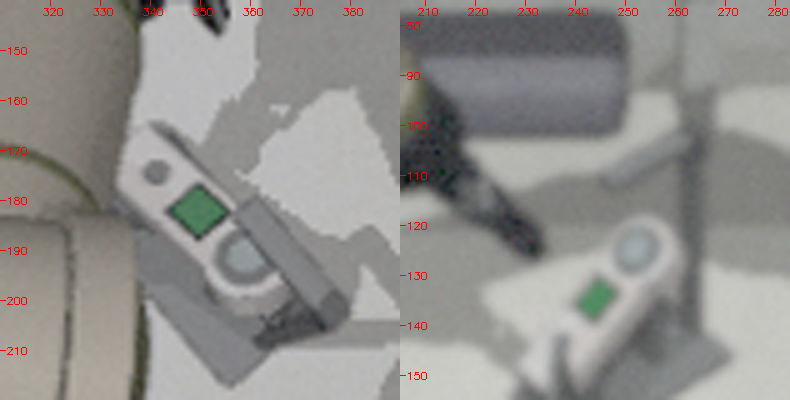

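The top view shows the gripper beside the handle with its right finger at (354,147). In the side view the open fingertip is at (233,125), square to the slope and clear of the lamp arm. I'll descend now.

>>> send_rows --pt "0.006 -0.005 0.07 0.002 -0.006 -0.006 1" --pt "0.006 -0.005 0.14 0.002 -0.006 -0.006 1" --pt "0.006 -0.005 0.2 0.002 -0.006 -0.006 1" --pt "0.006 -0.005 0.23 0.002 -0.006 -0.006 1" --pt "0.006 -0.005 0.25 0.002 -0.006 -0.006 1" --pt "0.006 -0.005 0.27 0.002 -0.006 -0.006 1" --pt "0.006 -0.005 0.29 0.002 -0.006 -0.006 1" --pt "0.006 -0.005 0.3 0.002 -0.006 -0.006 1" --pt "0.006 -0.005 0.31 0.002 -0.006 -0.006 1" --pt "0.006 -0.005 0.31 0.002 -0.006 -0.006 1"

```text
clock: 2.9
tool_pos: [0.5387, -0.2895, 0.0917]
eef_rot: [[0.655, 0.633, -0.412], [0.537, -0.774, -0.336], [-0.532, -0.002, -0.847]]
ft_force: [-0.8, 0.5, 0.2]
finger_gap: 1.003
grip_force: 0.0
```

```bash
python3 - <<'E'
from h import *
from rig import r,cams
S,T=cams.snapshot("side"),cams.snapshot("top")
g=np.array([.5415,-.288,.097]);st=r.sense();print(st["tool_pos"],st["ft_force"],RG.T@(st["tool_pos"]-g))
cv2.imwrite("pics/d.png",np.hstack([panel(T,325,150,66,66,6),panel(S,218,95,66,66,6)]))
E
```

```text
[ 0.5392244  -0.28924315  0.09213392] [-0.08597252 -0.56073429  0.46507756] [ 0.00041752 -0.00047933  0.00547709]
```

View pics/d.png

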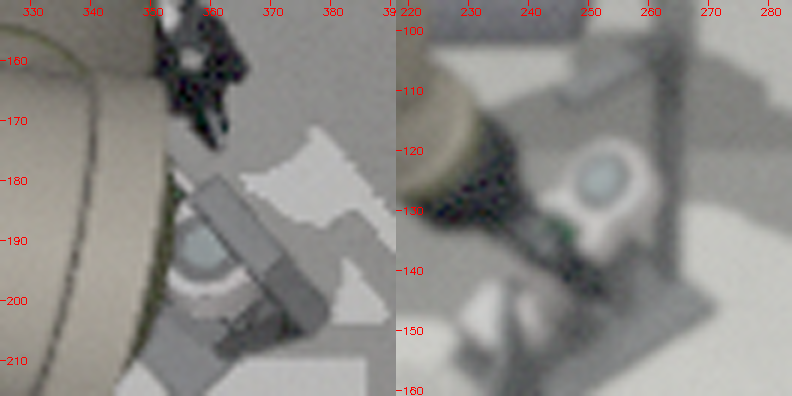

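No contact yet: the finger straddles the handle (side tip at (252,144)) and stays clear of the lamp. Closing with a light grip.

>>> send_rows --pt "0 0 0 0 0 0 0.6" --pt "0 0 0 0 0 0 0.4" --pt "0 0 0 0 0 0 0.25" --pt "0 0 0 0 0 0 0.15" --grip_force 22

```text
clock: 3.4
tool_pos: [0.539, -0.2893, 0.0921]
eef_rot: [[0.655, 0.634, -0.412], [0.537, -0.774, -0.336], [-0.531, -0.001, -0.847]]
ft_force: [1.5, 0.2, -0.7]
finger_gap: 0.572
grip_force: 0.0
```

>>> send_rows --pt "0 0 0 0 0 0 0.1" --pt "0 0 0 0 0 0 0.05" --pt "0 0 0 0 0 0 0.0" --pt "0 0 0 0 0 0 -0.1" --pt "0 0 0 0 0 0 -0.1" --pt "0 0 0 0 0 0 -0.1"

```text
clock: 4.0
tool_pos: [0.5389, -0.2891, 0.0922]
eef_rot: [[0.655, 0.633, -0.412], [0.537, -0.774, -0.336], [-0.531, -0.002, -0.847]]
ft_force: [-0.6, 3.8, 5.5]
finger_gap: 0.54
grip_force: 23.2
```

>>> send_rows --pt "0 0 -0.006 0 0 0 -0.2" --pt "0 0 -0.015 0 0 0 -0.2" --pt "0 0 -0.025 0 0 0 -0.2" --pt "0 0 -0.035 0 0 0 -0.2" --pt "0 0 -0.045 0 0 0 -0.2" --pt "0 0 -0.055 0 0 0 -0.2" --pt "0 0 -0.06 0 0 0 -0.2"

```text
clock: 4.7
tool_pos: [0.5518, -0.2791, 0.1179]
eef_rot: [[0.655, 0.634, -0.411], [0.537, -0.774, -0.336], [-0.531, -0.001, -0.847]]
ft_force: [-0.8, -0.0, -1.6]
finger_gap: 0.536
grip_force: 22.9
```

>>> send_rows --pt "0.015 0 -0.009 0 0 0 -0.2" --pt "0.04 0 -0.025 0 0 0 -0.2" --pt "0.07 0 -0.044 0 0 0 -0.2" --pt "0.1 0 -0.062 0 0 0 -0.2" --pt "0.13 0 -0.081 0 0 0 -0.2" --pt "0.16 0 -0.1 0 0 0 -0.2" --pt "0.19 0 -0.119 0 0 0 -0.2" --pt "0.22 0 -0.138 0 0 0 -0.2" --pt "0.24 0 -0.15 0 0 0 -0.2" --pt "0.25 0 -0.156 0 0 0 -0.2"

```text
clock: 5.7
tool_pos: [0.6666, -0.184, 0.1165]
eef_rot: [[0.654, 0.635, -0.411], [0.539, -0.773, -0.336], [-0.531, -0.002, -0.847]]
ft_force: [-0.0, 0.6, -1.9]
finger_gap: 0.532
grip_force: 23.0
```

```bash
python3 - <<'E'
from h import *
from rig import r,cams
S,T=cams.snapshot("side"),cams.snapshot("top");st=r.sense();print(st)
cv2.imwrite("pics/e.png",np.hstack([panel(T,220,110,160,130,3),panel(S,180,80,100,130,3)]))
th=np.radians(-4.3)
RP=np.stack([[-np.sin(th),np.cos(th),0],[np.cos(th),np.sin(th),0],[0,0,-1]],1)
c=np.array([.461,-.0152,0])+RP[:,0]*.010
for z in(.30,.16):print(delta(st,[c[0],c[1],z],RP))
E
```

```text
{'clock': 5.8, 'joint_positions': array([ 0.0491674 ,  0.86745511, -0.03332442,  1.5210242 ,  0.401966  ,
        1.22808337, -1.0898279 ]), 'dq': array([ 0.01923178, -0.00981856,  0.01537074,  0.02423179,  0.00848799,
       -0.00414179,  0.00049747]), 'effort': array([-5.09336628e-01, -9.09998202e+01,  2.54994951e+00, -2.09622967e+01,
        1.11912064e+00,  2.42341295e+00, -1.81897497e-02]), 'tool_pos': array([ 0.66585997, -0.18498214,  0.11661596]), 'eef_rot': array([[ 0.6542939 ,  0.6343257 , -0.41174071],
       [ 0.53814073, -0.77306371, -0.33582295],
       [-0.53132293, -0.00184754, -0.84716736]]), 'ft_force': array([ 0.31403842, -0.84284202, -1.65935905]), 'moment': array([ 0.50736747, -0.60101944, -0.00594061]), 'grip_force': 22.963626980781555, 'finger_gap': 0.5341905194405968}
([-0.269, -0.538, -0.263], [-0.436, 1.009, -1.502], 'rows>=6.6')
([-0.12, -0.537, -0.026], [-0.436, 1.009, -1.502], 'rows>=6.5')
```

View pics/e.png

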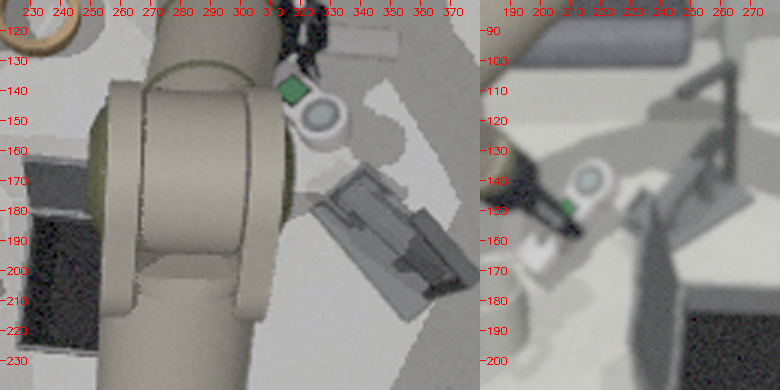

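Top and side views both show the thermometer held at the handle, out of the cradle, with its screen facing up (top (307,140), side (212,148)). I'll raise it and level it next.

>>> send_rows --pt "-0.04 0 -0.064 0 0 0 -0.2" --pt "-0.08 0 -0.13 0 0 0 -0.2" --pt "-0.13 0 -0.21 -0.04 0.1 -0.1 -0.2" --pt "-0.18 0 -0.3 -0.08 0.2 -0.25 -0.2" --pt "-0.22 0 -0.36 -0.13 0.33 -0.45 -0.2" --pt "-0.25 0 -0.4 -0.18 0.45 -0.65 -0.2" --pt "-0.26 0 -0.42 -0.24 0.57 -0.85 -0.2" --pt "-0.26 0 -0.42 -0.28 0.65 -0.97 -0.2" --pt "-0.26 0 -0.42 -0.28 0.67 -1.0 -0.2"

```text
clock: 6.7
tool_pos: [0.665, -0.1875, 0.3654]
eef_rot: [[0.326, 0.939, -0.114], [0.927, -0.341, -0.154], [-0.184, -0.055, -0.981]]
ft_force: [-0.2, -0.4, -2.1]
finger_gap: 0.536
grip_force: 23.5
```

```bash
cat >> h.py <<'E'
th=np.radians(-4.3)
RP=np.stack([[-np.sin(th),np.cos(th),0],[np.cos(th),np.sin(th),0],[0,0,-1]],1)
c=np.array([.461,-.0152,0])+RP[:,0]*.010
E
python3 - <<'E'
from h import *
from rig import r
st=r.sense();print(st["tool_pos"]);print(delta(st,[c[0],c[1],.34],RP))
E
```

```text
[ 0.6650477  -0.18751313  0.3653979 ]
([0.215, -0.503, 0.04], [-0.153, 0.336, -0.51], 'rows>=5.5')
```

>>> send_rows --pt "0.03 -0.06 0.0 -0.02 0.05 -0.07 -0.2" --pt "0.06 -0.13 0.01 -0.04 0.1 -0.15 -0.2" --pt "0.09 -0.2 0.015 -0.06 0.15 -0.23 -0.2" --pt "0.12 -0.27 0.02 -0.08 0.2 -0.3 -0.2" --pt "0.15 -0.34 0.025 -0.1 0.25 -0.38 -0.2" --pt "0.18 -0.42 0.03 -0.13 0.3 -0.45 -0.2" --pt "0.2 -0.47 0.035 -0.14 0.32 -0.49 -0.2" --pt "0.21 -0.495 0.04 -0.153 0.336 -0.51 -0.2" --pt "0.215 -0.503 0.04 -0.153 0.336 -0.51 -0.2" --pt "0.215 -0.503 0.04 -0.153 0.336 -0.51 -0.2"

```text
clock: 7.7
tool_pos: [0.4635, -0.0036, 0.3389]
eef_rot: [[0.074, 0.997, -0.001], [0.997, -0.074, -0.0], [-0.0, -0.001, -1.0]]
ft_force: [-0.0, -0.4, -2.1]
finger_gap: 0.534
grip_force: 23.6
```

```bash
python3 - <<'E'
from h import *
from rig import r,cams
S,T=cams.snapshot("side"),cams.snapshot("top");st=r.sense();print(st["tool_pos"],st["joint_positions"])
print(delta(st,[c[0],c[1],.12],RP))
cv2.imwrite("pics/f.png",np.hstack([panel(T,210,140,110,110,4),panel(S,210,100,90,110,4)]))
E
```

```text
[ 0.46415499 -0.00403723  0.33886902] [ 0.27550982  0.20293195 -0.46259222  2.03805768  0.11228548  0.92533648
 -0.32144074]
([-0.003, -0.004, 0.438], [-0.002, -0.0, 0.001], 'rows>=4.4')
```

View pics/f.png

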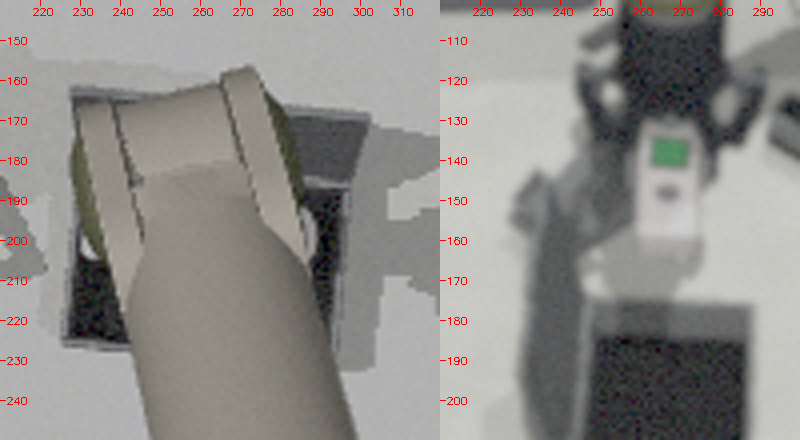

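The side view shows the thermometer level over the case, screen (267,137) up, button towards +y. The top view shows both ends, at (231,203) and (298,200), inside the rim. Lowering.

>>> send_rows --pt "-0.003 -0.004 0.06 0 0 0 -0.2" --pt "-0.003 -0.004 0.13 0 0 0 -0.2" --pt "-0.003 -0.004 0.2 0 0 0 -0.2" --pt "-0.003 -0.004 0.27 0 0 0 -0.2" --pt "-0.003 -0.004 0.34 0 0 0 -0.2" --pt "-0.003 -0.004 0.4 0 0 0 -0.2" --pt "-0.003 -0.004 0.45 0 0 0 -0.2" --pt "-0.003 -0.004 0.5 0 0 0 -0.2" --pt "-0.003 -0.004 0.54 0 0 0 -0.2" --pt "-0.003 -0.004 0.56 0 0 0 -0.2"

```text
clock: 8.8
tool_pos: [0.4613, -0.005, 0.0568]
eef_rot: [[0.074, 0.997, -0.003], [0.997, -0.074, -0.0], [-0.001, -0.003, -1.0]]
ft_force: [0.1, 0.8, -1.4]
finger_gap: 0.539
grip_force: 23.6
```

>>> send_rows --pt "0 0 0.003 0 0 0 -0.2" --pt "0 0 0.006 0 0 0 -0.2" --pt "0 0 0.009 0 0 0 -0.2" --pt "0 0 0.012 0 0 0 -0.2" --pt "0 0 0.015 0 0 0 -0.2" --pt "0 0 0.018 0 0 0 -0.2"

```text
clock: 9.4
tool_pos: [0.4609, -0.0047, 0.0502]
eef_rot: [[0.074, 0.997, -0.0], [0.997, -0.074, 0.0], [0.0, -0.0, -1.0]]
ft_force: [0.3, 0.0, -1.3]
finger_gap: 0.537
grip_force: 23.6
```

```bash
python3 - <<'E'
from rig import r
st=r.sense();print(st["tool_pos"],st["ft_force"],st["moment"])
E
```

```text
[ 0.4608616  -0.00467539  0.05019184] [ 0.30703998  0.03783081 -1.33311627] [ 0.01590612 -0.08712307  0.02262946]
```

>>> send_rows --pt "0 0 0.003 0 0 0 -0.2" --pt "0 0 0.006 0 0 0 -0.2" --pt "0 0 0.009 0 0 0 -0.2" --pt "0 0 0.012 0 0 0 -0.2" --pt "0 0 0.015 0 0 0 -0.2" --pt "0 0 0.015 0 0 0 -0.2"

```text
clock: 10.0
tool_pos: [0.4606, -0.0046, 0.0424]
eef_rot: [[0.073, 0.997, -0.001], [0.997, -0.073, 0.0], [0.0, -0.001, -1.0]]
ft_force: [-0.5, 0.5, 2.3]
finger_gap: 0.536
grip_force: 23.9
```

>>> send_rows --pt "0 0 0.002 0 0 0 -0.2" --pt "0 0 0.004 0 0 0 -0.2" --pt "0 0 0.006 0 0 0 -0.2" --pt "0 0 0.006 0 0 0 -0.2"

```text
clock: 10.4
tool_pos: [0.4606, -0.0046, 0.0396]
eef_rot: [[0.073, 0.997, -0.001], [0.997, -0.073, 0.0], [0.0, -0.001, -1.0]]
ft_force: [-1.7, 0.3, 9.7]
finger_gap: 0.535
grip_force: 24.4
```

>>> send_rows --pt "0 0 -0.003 0 0 0 -0.2" --pt "0 0 -0.005 0 0 0 -0.2" --pt "0 0 -0.005 0 0 0 -0.2"

```text
clock: 10.7
tool_pos: [0.4606, -0.0046, 0.0421]
eef_rot: [[0.073, 0.997, -0.001], [0.997, -0.073, 0.0], [0.0, -0.001, -1.0]]
ft_force: [-0.2, 0.5, 3.5]
finger_gap: 0.535
grip_force: 23.9
```

>>> send_rows --pt "0 0 -0.001 0 0 0 -0.1" --pt "0 0 -0.001 0 0 0 0.05" --pt "0 0 -0.001 0 0 0 0.12" --pt "0 0 -0.001 0 0 0 0.25" --pt "0 0 -0.001 0 0 0 0.4" --pt "0 0 -0.001 0 0 0 0.5" --pt "0 0 -0.001 0 0 0 0.5" --pt "0 0 -0.001 0 0 0 0.5"

```text
clock: 11.5
tool_pos: [0.4606, -0.0046, 0.0424]
eef_rot: [[0.073, 0.997, -0.001], [0.997, -0.073, 0.0], [0.0, -0.001, -1.0]]
ft_force: [0.1, 0.4, -0.1]
finger_gap: 0.75
grip_force: 0.0
```

>>> send_rows --pt "0 0 -0.01 0 0 0 0.5" --pt "0 0 -0.03 0 0 0 0.5" --pt "0 0 -0.07 0 0 0 0.5" --pt "0 0 -0.13 0 0 0 0.5" --pt "0 0 -0.2 0 0 0 0.5" --pt "0 0 -0.28 0 0 0 0.5" --pt "0 0 -0.36 0 0 0 0.5" --pt "0 0 -0.44 0 0 0 0.5" --pt "0 0 -0.52 0 0 0 0.5" --pt "0 0 -0.6 0 0 0 0.5"

```text
clock: 12.5
tool_pos: [0.4598, -0.0047, 0.3451]
eef_rot: [[0.073, 0.997, -0.001], [0.997, -0.073, 0.0], [0.0, -0.001, -1.0]]
ft_force: [1.0, -0.8, -0.5]
finger_gap: 0.751
grip_force: 0.0
```

```bash
python3 - <<'E'
from h import *
from rig import r,cams
S,T=cams.snapshot("side"),cams.snapshot("top");st=r.sense();print(st["tool_pos"],st["joint_positions"])
cv2.imwrite("pics/g.png",np.hstack([panel(T,210,140,100,120,4),panel(S,210,120,90,120,4)]))
E
```

```text
[ 0.46228887 -0.00420012  0.34797643] [ 0.3349393   0.19358724 -0.52969492  2.03017416  0.1228452   0.93995881
 -0.3322226 ]
```

View pics/g.png

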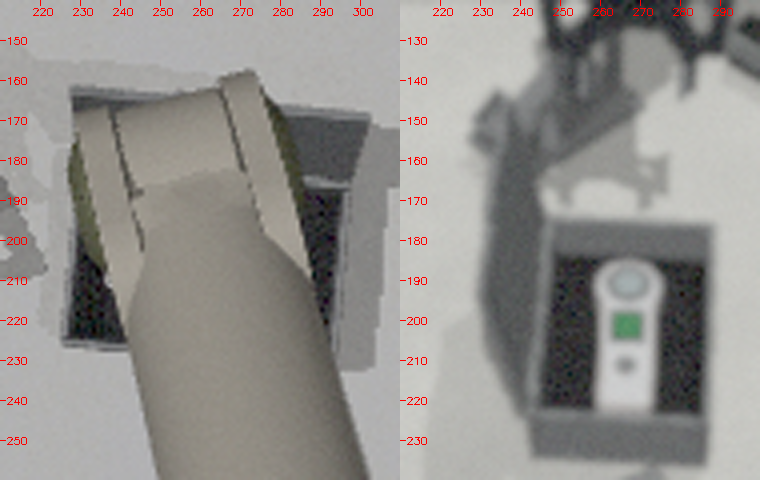

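The side view shows the thermometer lying flat and centred on the case floor, screen (266,221) up. I'll go behind the lid with the fingers shut and swing it closed.

>>> send_rows --pt "0 0.03 0 0 0 0 0.2" --pt "-0.005 0.07 0 0 0 0 -0.2" --pt "-0.01 0.12 0 0 0 0 -0.6" --pt "-0.015 0.17 0 0 0 0 -1" --pt "-0.02 0.22 0 0 0 0 -1" --pt "-0.022 0.27 0 0 0 0 -1" --pt "-0.022 0.3 0 0 0 0 -1" --pt "-0.022 0.306 0 0 0 0 -1" --pt "-0.022 0.306 0 0 0 0 -1" --pt "-0.022 0.306 0 0 0 0 -1"

```text
clock: 13.6
tool_pos: [0.6119, -0.0267, 0.3416]
eef_rot: [[0.073, 0.997, -0.002], [0.997, -0.073, 0.0], [0.0, -0.003, -1.0]]
ft_force: [-0.4, -0.3, -0.7]
finger_gap: 0.002
grip_force: 0.0
```

```bash
python3 - <<'E'
from h import *
from rig import r,cams
S,T=cams.snapshot("side"),cams.snapshot("top")
st=r.sense();cx=RP[:,1];H=np.array([.461,-.0152,.0655])+.075*cx
d=st["tool_pos"]-H;print(st["tool_pos"],"o",d@cx,"y",d@RP[:,0],delta(st,H+.08*cx+[0,0,.1395],RP),st["finger_gap"])
for x in np.linspace(1.7,0,18):
    rho=.10+.02*x/1.57
    print(round(x,2),np.round([-rho*np.cos(x)+.008*np.sin(x)+.0145,.0655+rho*np.sin(x)+.008*np.cos(x)+.017],4))
cv2.imwrite("pics/i.png",np.hstack([panel(T,210,130,90,120,4),panel(S,210,100,90,120,4)]))
E
```

```text
[ 0.61197433 -0.02681333  0.342221  ] o 0.07642011444491124 y -0.0002607766519904451 ([0.001, 0.008, 0.274], [-0.003, -0.0, 0.004], 'rows>=2.7') 0.0038437269827838465
1.7 [0.0381 0.2021]
1.6 [0.026  0.2026]
1.5 [0.0141 0.2019]
1.4 [0.0024 0.2   ]
1.3 [-0.009  0.197]
1.2 [-0.0198  0.1929]
1.1 [-0.0301  0.1877]
1.0 [-0.0397  0.1817]
0.9 [-0.0485  0.1748]
0.8 [-0.0565  0.1671]
0.7 [-0.0637  0.1588]
0.6 [-0.0698  0.1499]
0.5 [-0.075   0.1405]
0.4 [-0.0792  0.1308]
0.3 [-0.0823  0.1208]
0.2 [-0.0844  0.1107]
0.1 [-0.0855  0.1006]
0.0 [-0.0855  0.0905]
```

View pics/i.png

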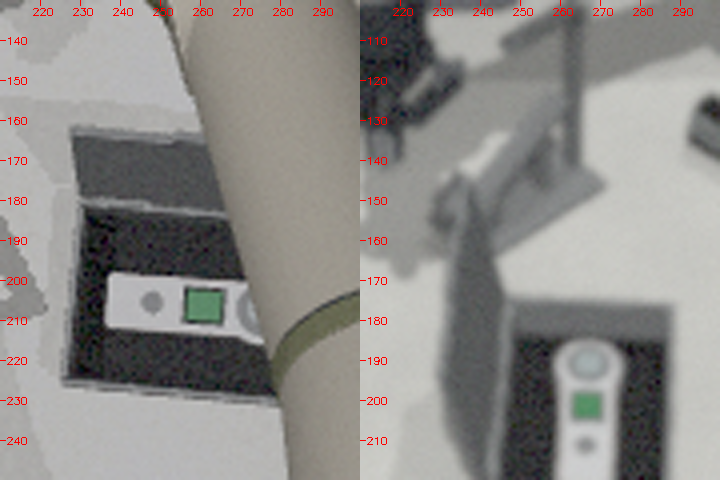

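The side view shows the shut fingers at about (215,138), clear behind the lid edge at (236,145). I'll go down behind it.

>>> send_rows --pt "0 0.008 0.05 0 0 0 -1" --pt "0 0.008 0.12 0 0 0 -1" --pt "0 0.008 0.19 0 0 0 -1" --pt "0 0.008 0.24 0 0 0 -1" --pt "0 0.008 0.27 0 0 0 -1" --pt "0 0.008 0.274 0 0 0 -1" --pt "0 0.008 0.274 0 0 0 -1"

```text
clock: 14.4
tool_pos: [0.6168, -0.0271, 0.2059]
eef_rot: [[0.073, 0.997, -0.0], [0.997, -0.073, 0.0], [0.0, -0.001, -1.0]]
ft_force: [-0.3, -0.4, -0.7]
finger_gap: -0.004
grip_force: 0.0
```

>>> send_rows --pt "0 -0.01 0 0 0 0 -1" --pt "0 -0.02 0 0 0 0 -1" --pt "0 -0.03 0 0 0 0 -1" --pt "0 -0.04 0 0 0 0 -1" --pt "0 -0.05 0 0 0 0 -1" --pt "0 -0.06 0 0 0 0 -1" --pt "0 -0.07 0 0 0 0 -1" --pt "0 -0.08 0 0 0 0 -1"

```text
clock: 15.2
tool_pos: [0.5768, -0.0241, 0.2055]
eef_rot: [[0.073, 0.997, 0.0], [0.997, -0.073, 0.001], [0.001, 0.0, -1.0]]
ft_force: [2.8, -1.1, 1.1]
finger_gap: 0.002
grip_force: 0.9
```

>>> send_rows --pt "0 -0.018 0 0 0 0 -1" --pt "0 -0.03 0.002 0 0 0 -1" --pt "0 -0.042 0.003 0 0 0 -1" --pt "0 -0.054 0.006 0 0 0 -1" --pt "0 -0.066 0.008 0 0 0 -1" --pt "0 -0.077 0.011 0 0 0 -1" --pt "0 -0.089 0.014 0 0 0 -1" --pt "0 -0.1 0.017 0 0 0 -1" --pt "0 -0.111 0.021 0 0 0 -1" --pt "0 -0.122 0.025 0 0 0 -1"

```text
clock: 16.2
tool_pos: [0.5152, -0.0197, 0.1926]
eef_rot: [[0.073, 0.997, -0.001], [0.997, -0.073, 0.0], [0.0, -0.001, -1.0]]
ft_force: [1.3, -0.0, 0.9]
finger_gap: -0.0
grip_force: 0.7
```

>>> send_rows --pt "0 -0.009 0.005 0 0 0 -1" --pt "0 -0.019 0.01 0 0 0 -1" --pt "0 -0.029 0.016 0 0 0 -1" --pt "0 -0.038 0.022 0 0 0 -1" --pt "0 -0.047 0.029 0 0 0 -1" --pt "0 -0.056 0.036 0 0 0 -1" --pt "0 -0.064 0.044 0 0 0 -1" --pt "0 -0.072 0.051 0 0 0 -1" --pt "0 -0.079 0.06 0 0 0 -1" --pt "0 -0.086 0.068 0 0 0 -1"

```text
clock: 17.2
tool_pos: [0.4725, -0.0165, 0.1585]
eef_rot: [[0.073, 0.997, -0.001], [0.997, -0.073, 0.0], [0.0, -0.001, -1.0]]
ft_force: [0.3, 0.6, 1.7]
finger_gap: 0.001
grip_force: 0.6
```

>>> send_rows --pt "0 -0.006 0.008 0 0 0 -1" --pt "0 -0.013 0.017 0 0 0 -1" --pt "0 -0.018 0.027 0 0 0 -1" --pt "0 -0.023 0.036 0 0 0 -1" --pt "0 -0.027 0.046 0 0 0 -1" --pt "0 -0.031 0.055 0 0 0 -1" --pt "0 -0.034 0.065 0 0 0 -1" --pt "0 -0.038 0.075 0 0 0 -1" --pt "0 -0.04 0.086 0 0 0 -1" --pt "0 -0.042 0.096 0 0 0 -1"

```text
clock: 18.2
tool_pos: [0.4518, -0.015, 0.1104]
eef_rot: [[0.073, 0.997, -0.001], [0.997, -0.073, 0.0], [0.0, -0.001, -1.0]]
ft_force: [-1.4, 0.6, 1.1]
finger_gap: -0.001
grip_force: 0.5
```

>>> send_rows --pt "0 -0.001 0.005 0 0 0 -1" --pt "0 -0.002 0.01 0 0 0 -1" --pt "0 -0.002 0.015 0 0 0 -1" --pt "0 -0.002 0.019 0 0 0 -1" --pt "0 -0.002 0.023 0 0 0 -1" --pt "0 -0.002 0.026 0 0 0 -1" --pt "0 -0.002 0.029 0 0 0 -1" --pt "0 -0.002 0.029 0 0 0 -1"

```text
clock: 19.0
tool_pos: [0.4509, -0.0149, 0.0963]
eef_rot: [[0.073, 0.997, -0.001], [0.997, -0.073, 0.0], [0.0, -0.001, -1.0]]
ft_force: [-0.3, 0.5, 0.5]
finger_gap: -0.002
grip_force: 0.0
```

>>> send_rows --pt "0 0 0.002 0 0 0 -1" --pt "0 0 0.004 0 0 0 -1" --pt "0 0 0.006 0 0 0 -1" --pt "0 0 0.008 0 0 0 -1" --pt "0 0 0.008 0 0 0 -1"

```text
clock: 19.5
tool_pos: [0.4509, -0.0149, 0.0923]
eef_rot: [[0.073, 0.997, -0.001], [0.997, -0.073, 0.0], [0.0, -0.001, -1.0]]
ft_force: [0.2, 0.6, -1.0]
finger_gap: 0.002
grip_force: 0.0
```

>>> send_rows --pt "0 0 0.001 0 0 0 -1" --pt "0 0 0.002 0 0 0 -1"

```text
clock: 19.7
tool_pos: [0.4509, -0.0149, 0.0914]
eef_rot: [[0.073, 0.997, -0.001], [0.997, -0.073, 0.0], [0.0, -0.001, -1.0]]
ft_force: [-0.7, 0.5, 0.9]
finger_gap: -0.005
grip_force: 0.4
```

>>> send_rows --pt "0 0 0.001 0 0 0 -1" --pt "0 0 0.002 0 0 0 -1"

```text
clock: 19.9
tool_pos: [0.4509, -0.0149, 0.0905]
eef_rot: [[0.073, 0.997, -0.001], [0.997, -0.073, 0.0], [0.0, -0.001, -1.0]]
ft_force: [-2.9, 0.4, 13.4]
finger_gap: -0.003
grip_force: 6.4
```

>>> send_rows --pt "0 0 0.001 0 0 0 -1" --pt "0 0 0.002 0 0 0 -1"

```text
clock: 20.1
tool_pos: [0.4509, -0.0149, 0.0903]
eef_rot: [[0.073, 0.997, -0.0], [0.997, -0.073, -0.0], [-0.0, -0.0, -1.0]]
ft_force: [-4.3, 0.2, 30.2]
finger_gap: 0.001
grip_force: 14.7
```

Firm stop: the lid is closed. I'll back off.

>>> send_rows --pt "0 0 -0.003 0 0 0 -1" --pt "0 0 -0.01 0 0 0 -1" --pt "0 0 -0.04 0 0 0 -1" --pt "0 0 -0.1 0 0 0 -1" --pt "0 0 -0.18 0 0 0 -1" --pt "0 0 -0.26 0 0 0 -1" --pt "0 0 -0.34 0 0 0 -1" --pt "0 0 -0.42 0 0 0 -1" --pt "0 0 -0.46 0 0 0 -1" --pt "0 0 -0.46 0 0 0 -1"

```text
clock: 21.1
tool_pos: [0.4523, -0.015, 0.3223]
eef_rot: [[0.074, 0.997, 0.004], [0.997, -0.074, -0.0], [0.0, 0.004, -1.0]]
ft_force: [0.5, 0.5, -0.2]
finger_gap: 0.0
grip_force: 0.0
```

```bash
python3 - <<'E'
from h import *
from rig import r,cams
S,T=cams.snapshot("side"),cams.snapshot("top");st=r.sense();print(st["tool_pos"],st["clock"])
cv2.imwrite("pics/j.png",np.hstack([panel(T,140,120,240,140,2),panel(S,205,90,110,140,2)]))
E
```

```text
[ 0.45089942 -0.01526279  0.31938272] 21.2
```

View pics/j.png

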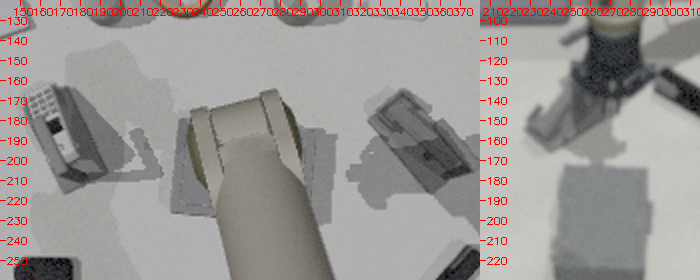

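The side view shows the lid flat and closed at (265,190), the arm clear above it, and the handset and other objects visible in the crops in place. Handing in.

```bash
python3 -c "
from rig import close_job
print(close_job())"
```

```text
the job is handed in; nothing more can be done
None
```

The thermometer is lying flat, screen up, on the case floor with the lid fully closed, and the job is handed in at about 21 s: grip force stayed near 24 N, it was set down with about 10 N, and the last lid press peaked near 30 N of the 45 N allowed.

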